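# Lay the straightedge flush along the clamped board

### The arm

A 6-joint arm with a two-finger parallel gripper is mounted at the origin on the work surface. World frame = base frame: x ahead of the robot, y to its left, z up, the work surface at z = 0. Lengths are in m, angles in rad, forces in N, time in s.
With the tool pointing down it reaches from about 0.25 to 0.775 m from the base axis. Payload 4 kg.
Tool frame: the origin (TCP) lies between the finger pads; the fingertips stand 11 mm ahead of it and the grasp point (between the pads) lies 8 mm behind it (robot.tip_extent is the z of the fingertips in the tool frame, in m); z points along the fingers, y is the line along which they close (so a half turn about z gives the same grasp; the last joint's range is limited). The gripper opens to 94 mm and grips with 3 to 60 N. Pads are 16 mm wide; open, the fingers measure 119 mm over their backs; the gripper's body (75 mm by 177 mm) begins 78 mm behind the grasp point.
Start: joints at [1.045, 0.087, 1.371, -0, 1.684, -0.103], TCP at [0.226, 0.502, 0.217] pointing down, gripper open.
Joint ranges: [-3.1, 3.1], [-0.76, 2.03], [0.27, 2.55], [-1.08, 4.22], [0.17, 2.65], [-2.57, 2.57]. Speed limits (rad/s): [2.79, 2.79, 3.14, 3.14, 3.14, 3.14].

### API

Orientations are given as [roll, pitch, yaw] about the fixed x, y, z axes, in that order (R = Rz(yaw) Ry(pitch) Rx(roll)).
In Python, from bench import robot, imaging gives the robot as it stands.
- The arm moves only by the shell command python3 -m pendant 'ROWS'. ROWS is JSON, a list of rows, each a list of 7 numbers: the shift along the world's x, y, z in cm, then the turn, a rotation vector about the world's x, y, z in degrees, then the opening, from 0 (shut) to 1 (fully open). In form: [[dx, dy, dz, ax, ay, az, jaw], ...]. A call has 1 to 8 rows; each row shifts and turns the commanded pose from where the row before left it; what a row does not reach is not made up. A row lasts 1/10 s, in which the tool goes at most 50 mm and 8.59 degrees, less where a joint would pass 70% of its speed; a pose out of reach is approached as far as the arm can. A call is refused whole if a number of a shift passes 5 or a number of a turn 8.59, either way. A call with a gripper value outside its range is refused whole. The fingers move at their own pace and stop on an object; the grip force is fixed at half the most. Time passes only in rows, so rows that do not move let the fingers close. It gives the time, the measured TCP pose, the force, the opening and the grip force at its end, in the units of the state.
- robot.get_obs(): the state, without advancing time (a new reading comes with each control period).
- imaging.snapshot(name): name is "scene" or "top" or "wrist"; returns the picture (400x640x3 uint8, red, green, blue); there is no depth.
- imaging.camera_params(name): a dict with "camera_matrix" (3x3 intrinsics, pixels), "R" (3x3) and "t" (3): a world point X has camera coordinates R X + t. Camera axes: x right, y down, z forward; pixel columns grow to the right and rows downward; lengths in m; the calibration is good to about 2 mm. A picture is of the moment at which its call begins: read the wrist's pose just before it. camera_params takes no time and is no camera call; for the wrist camera it gives the pose at the moment of the call.
- robot.close_job(): hands the job in; it is judged then, once.
The state is a dict: "time": time; "joint_positions": joint angles; "qvel": joint speeds; "joint_torque": joint torques, N m; "tool_pos": TCP position; "ee_rot": TCP orientation; "wrist_force": force on the tool from outside, world axes, zero at the start; "wrist_torque": the same for the moment, N m; "width": finger opening in m; "finger_force": force on a finger pad.
Only numpy, scipy, OpenCV 4.12 (cv2) and the standard library are available. Lean on these libraries where they do the work, as an engineer would, in place of code of your own. Each camera call takes 0.05 s, during which the arm holds its last target. There are 200 camera calls.

### The job

Clear the loose wooden shim block from in front of the board by laying it flat on the floor of the shallow steel tray. Only then pull the handled straightedge out of its slanted holder and lay it flat on the table, its whole length flush against the board's long edge on the robot's side, neither end sticking out past the board's corners. Do not disturb the glass of screws, the screwdriver or the hinge.

Things in the scene. Friction and masses are not known exactly. Their poses are not given: they have to be found in the camera images.
- board: Pale wooden board lying fixed on the table: 110 (own x) by 340 (own y) by 18 mm high. Origin: centre of its underside. The edge to work on is its long face at own x = -55 mm, on the robot's side, running along own y.
- shim: Loose wooden shim block, 70 (own x) by 30 (own y) by 22 mm high, lying on the table in front of that edge, in the straightedge's way. Origin: centre of its underside.
- tray: Shallow open steel tray, fixed on the table left or right of the board: outside 150 (own x) by 130 (own y) by 28 mm high, walls and floor 4 mm thick. Origin: centre of its underside.
- straightedge: Loose straightedge, 0.25 kg: flat aluminium bar 220 (own x) by 50 (own y) by 6 mm, a dark wooden grip rib on the middle of its upper face (80 mm along x, 14 wide along y, z = 6 to 42 mm). Origin: centre of the bar's underside; own z out of the ribbed face. Starts leaning in the holder, own x rising at 40 degrees to the table, rib up. Its long edges are alike: either may go to the board.
- holder: Black plastic holder, fixed, across the board from the tray: base 150 (own x) by 70 by 8 mm with a ramp rising along own x at 40 degrees to the table, 100 mm high. Side walls hold the bar's lowest 60 mm, a strap covers its lowest 45 mm with 4 mm play: pull the bar 50 mm or more along the ramp (its own x) before lifting it away. Origin: centre of the base's underside.
- clamp: Steel hold-down clamp, fixed, near one end of the board: a screw with a dark round knob, 40 mm across, 88 to 108 mm above the board's top, presses a thin shim on the board; its arm (20 mm wide, 66 to 80 mm above the board's top) runs along own +x to a post 115 mm away behind the board. Origin: on the screw's axis, at the board's top.
- hinge: Bystander: loose flat chrome hinge, 44 (own x) by 75 (own y) by 7 mm, lying on the board's top near the end away from the clamp. Origin: centre of its underside.
- tumbler: Bystander: loose clear glass tumbler of screws, 74 mm across the rim, 95 mm high, on the table. Origin: centre of its underside.
- screwdriver: Bystander: loose stubby yellow screwdriver lying on the table, 110 mm long. Origin: under its middle.

How it is judged:
On the way, in this order (a step that is already met when the one before it is completed fails the run):
1. the shim block lies at rest in the tray, the straightedge still in its holder (z of shim in the frame of tray below 0.012 m and x of shim in the frame of tray between -0.065 and 0.065 m and y of shim in the frame of tray between -0.055 and 0.055 m and linear speed of shim below 0.03 m/s and distance between straightedge and holder below 0.14 m), for 0.2 s.
2. the straightedge has been pulled out and carried clear of the holder (distance between straightedge and holder above 0.19 m).
At the end, for the whole second after the job is handed in: The straightedge lies flat on the table, rib up and at rest, its long edge against the board's robot-side edge: middle within 2.5 mm of touching, parallel within 0.8 degree, its ends at most 4 mm past the board's corners. The shim block rests on the floor of the tray. Nothing is held (x of straightedge in the frame of board between -0.0825 and -0.077 m and y of straightedge in the frame of board between -0.064 and 0.064 m and angle between the x axis of straightedge and the y axis of board, either way round below 0.014 rad and angle between straightedge's own z axis and vertical below 0.02 rad and height (world z) of straightedge below 0.003 m and linear speed of straightedge below 0.01 m/s and z of shim in the frame of tray below 0.012 m and x of shim in the frame of tray between -0.065 and 0.065 m and y of shim in the frame of tray between -0.055 and 0.055 m and linear speed of shim below 0.02 m/s).
It fails at once if the glass of screws is shifted by more than 15 mm or tipped (distance of tumbler from where it was at the start of the episode above 0.015 m or angle between tumbler's own z axis and vertical above 0.25 rad).
It fails at once if the screwdriver is shifted by more than 20 mm (distance of screwdriver from where it was at the start of the episode above 0.02 m).
It fails at once if the hinge is shifted by more than 12 mm (distance of hinge from where it was at the start of the episode above 0.012 m).
It also fails if it takes over 61 s, if anything falls off the work surface, if the arm or the gripper's body presses on something with over 40 N, if the wrist force passes 120 N, or if a joint passes its speed limit or range.

## Working session

There is one attempt and no reset: what is moved stays moved. The work goes in short steps, Python scripts to look and compute and a shell command to move; the robot and the scene stay as the last step left them, time stands still between calls to the robot, and variables do not carry over. Pictures are saved under pics/ and viewed, at most 10 in all, crops included, and the job is handed in when it is done.

```bash
mkdir -p pics
python3 - <<'E'
from bench import robot, imaging
import cv2,numpy as np
np.set_printoptions(precision=4,suppress=True)
o=robot.get_obs(); print(o)
for n in ("scene","top"):
    im=imaging.snapshot(n); cv2.imwrite(f"pics/{n}0.png",im[:,:,::-1]); print(n,imaging.camera_params(n))
E
```

```text
{'time': 0.0, 'joint_positions': array([ 1.0449,  0.0879,  1.3723, -0.    ,  1.6836, -0.1031]), 'qvel': array([-0.001 , -0.0001, -0.0003, -0.0026,  0.002 , -0.0008]), 'joint_torque': array([  0.0004, -34.0171, -30.2435,   0.0719,   0.0328,  -0.0002]), 'tool_pos': array([0.2254, 0.5011, 0.2153]), 'ee_rot': array([-3.1394, -0.0002,  2.7188]), 'wrist_force': array([0.2653, 1.284 , 0.2026]), 'wrist_torque': array([-0.0712,  0.0105, -0.0062]), 'finger_force': 0.0, 'width': 0.09393326986072609}
scene {'camera_matrix': array([[428.7243,   0.    , 325.4497],
       [  0.    , 428.7243, 206.2939],
       [  0.    ,   0.    ,   1.    ]]), 'R': array([[-0.8237,  0.5669,  0.011 ],
       [ 0.4845,  0.7139, -0.5056],
       [-0.2944, -0.4112, -0.8627]]), 't': array([ 0.5189, -0.2667,  1.2638])}
top {'camera_matrix': array([[370.1027,   0.    , 313.1918],
       [  0.    , 370.1027, 197.7582],
       [  0.    ,   0.    ,   1.    ]]), 'R': array([[ 0.0128, -0.9999,  0.0041],
       [-0.9844, -0.0134, -0.1754],
       [ 0.1754, -0.0018, -0.9845]]), 't': array([-0.0041,  0.6218,  0.8137])}
```

View pics/top0.png

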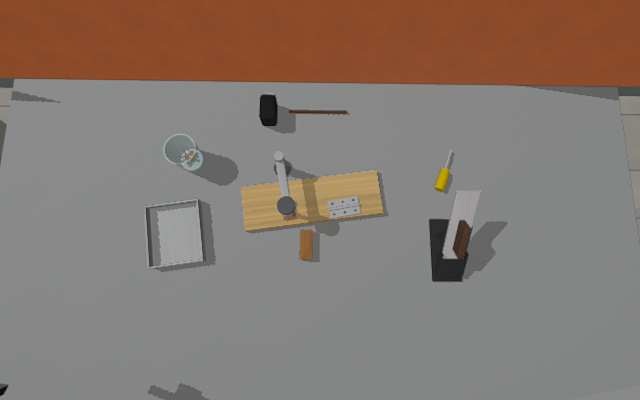

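View pics/scene0.png

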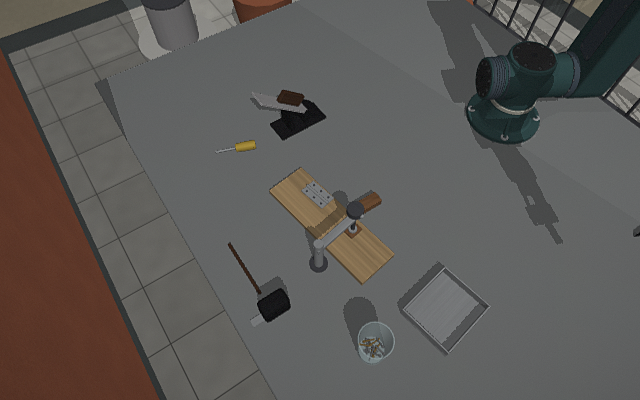

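The top view shows the board at (243–382, 172–230), the shim at (306,245), the tray at (175,234), the straightedge at about (460,225) and the holder at (447,250). The scene view confirms this. Next I'll measure them with colour masks.

```bash
cat > h.py <<'E'
from bench import robot, imaging
import cv2,numpy as np
np.set_printoptions(precision=4,suppress=True)
def ray(p,P):
    K,R,t=P["camera_matrix"],np.array(P["R"]),np.array(P["t"])
    return -R.T@t, R.T@np.linalg.inv(K)@np.array([p[0],p[1],1.])
def onz(p,P,z):
    c,d=ray(p,P); return c+d*(z-c[2])/d[2]
def proj(X,P):
    x=P["camera_matrix"]@(np.array(P["R"])@X+P["t"]); return x[:2]/x[2]
def tri(p1,P1,p2,P2):
    c1,d1=ray(p1,P1);c2,d2=ray(p2,P2)
    s=np.linalg.lstsq(np.c_[d1,-d2],c2-c1,rcond=None)[0]
    a,b=c1+s[0]*d1,c2+s[1]*d2; return (a+b)/2,np.linalg.norm(a-b)
def blobs(im,lo,hi,amin=60):
    m=cv2.inRange(cv2.cvtColor(im,cv2.COLOR_RGB2HSV),lo,hi)
    cs,_=cv2.findContours(m,cv2.RETR_EXTERNAL,cv2.CHAIN_APPROX_NONE)
    return sorted([c for c in cs if cv2.contourArea(c)>amin],key=cv2.contourArea,reverse=True)
E
python3 - <<'E'
from h import *
ims={n:cv2.imread(f"pics/{n}0.png")[:,:,::-1].copy() for n in("top","scene")}
for n,pts in (("top",[(260,215),(306,245),(306,235),(461,240),(455,220),(440,260),(175,234),(60,250)]),("scene",[(370,265),(372,203),(290,97),(270,100)])):
    hsv=cv2.cvtColor(ims[n],cv2.COLOR_RGB2HSV)
    for p in pts: print(n,p,hsv[p[1],p[0]])
    P=imaging.camera_params(n)
    for lo,hi,z in (((5,60,60),(30,255,255),.018),((5,60,30),(14,255,255),.022),((0,0,0),(180,255,22),.008)):
        for c in blobs(ims[n],lo,hi):
            if c[:,0,1].min()<85 and n=="top": continue
            r=cv2.minAreaRect(c);w=np.array([onz(q,P,z)[:2] for q in cv2.boxPoints(r)])
            print(n,lo,cv2.contourArea(c),np.array(r[0]),np.linalg.norm(w-np.roll(w,1,0),axis=1)[:2],w.tolist() if 0 else w.round(4).ravel())
a=cv2.resize(ims["top"][160:300,140:500],None,fx=2.2,fy=2.2,interpolation=cv2.INTER_CUBIC)
b=cv2.resize(ims["scene"][80:230,220:420],None,fx=3,fy=3,interpolation=cv2.INTER_CUBIC)[:290]
cv2.imwrite("pics/c1.png",np.vstack([a,np.pad(b,((0,0),(0,a.shape[1]-b.shape[1]),(0,0)))])[:,:,::-1])
E
```

```text
top (260, 215) [ 20 110 185]
top (306, 245) [ 15 153 140]
top (306, 235) [ 15 157 140]
top (461, 240) [ 11 113  68]
top (455, 220) [  0   5 160]
top (440, 260) [120   6  40]
top (175, 234) [100   5 161]
top (60, 250) [ 60   2 137]
top (5, 60, 60) 5588.0 [310.9385 200.0077] [0.1109 0.3463] [ 0.6542  0.1877  0.703  -0.1551  0.5915 -0.1667  0.5449  0.169 ]
top (5, 60, 60) 334.0 [461.1352 239.0322] [0.0296 0.0889] [ 0.4934 -0.3261  0.5787 -0.351   0.572  -0.3804  0.4869 -0.355 ]
top (5, 60, 60) 330.5 [305.7013 244.468 ] [0.0297 0.0698] [0.4803 0.0362 0.55   0.0347 0.5492 0.0046 0.4795 0.0065]
top (5, 60, 60) 221.0 [441.6 178.7] [0.0268 0.0613] [ 0.6563 -0.2898  0.7137 -0.311   0.7051 -0.3367  0.6478 -0.3152]
top (5, 60, 60) 84.0 [317.5059 111.2284] [0.1456 0.0075] [ 0.8499  0.0687  0.8574  0.0687  0.8562 -0.077   0.8487 -0.0769]
top (5, 60, 30) 378.0 [461.162  239.4195] [0.03   0.0902] [ 0.4916 -0.3241  0.5782 -0.3494  0.5714 -0.3792  0.485  -0.3534]
top (5, 60, 30) 92.5 [305.7013 244.468 ] [0.0295 0.0695] [0.4802 0.036  0.5497 0.0346 0.5489 0.0046 0.4794 0.0065]
top (5, 60, 30) 84.0 [31
[... 1208 characters left out ...]
89.9747  97.6095] [0.0753 0.0517] [ 0.529  -0.4007  0.4951 -0.4398  0.4472 -0.3797  0.4817 -0.3422]
scene (5, 60, 30) 232.5 [370.1923 201.4615] [0.0377 0.0581] [0.5357 0.0061 0.4776 0.0074 0.4853 0.045  0.5423 0.0432]
scene (5, 60, 30) 120.5 [244.0485 268.2852] [0.1484 0.0069] [ 0.865  -0.0716  0.858  -0.0719  0.8583  0.0768  0.8648  0.0768]
scene (0, 0, 0) 624.5 [296.1 117.2] [0.0949 0.1653] [ 0.5788 -0.3748  0.4135 -0.3764  0.4372 -0.2794  0.5959 -0.2814]
scene (0, 0, 0) 619.5 [273.6264 304.4188] [0.0516 0.0691] [0.8823 0.0858 0.8132 0.0852 0.8139 0.1379 0.8814 0.1374]
scene (0, 0, 0) 86.5 [481.7459  75.7757] [0.0353 0.1437] [ 0.0034 -0.1167 -0.1078 -0.2077 -0.133  -0.1805 -0.0208 -0.0911]
```

View pics/c1.png

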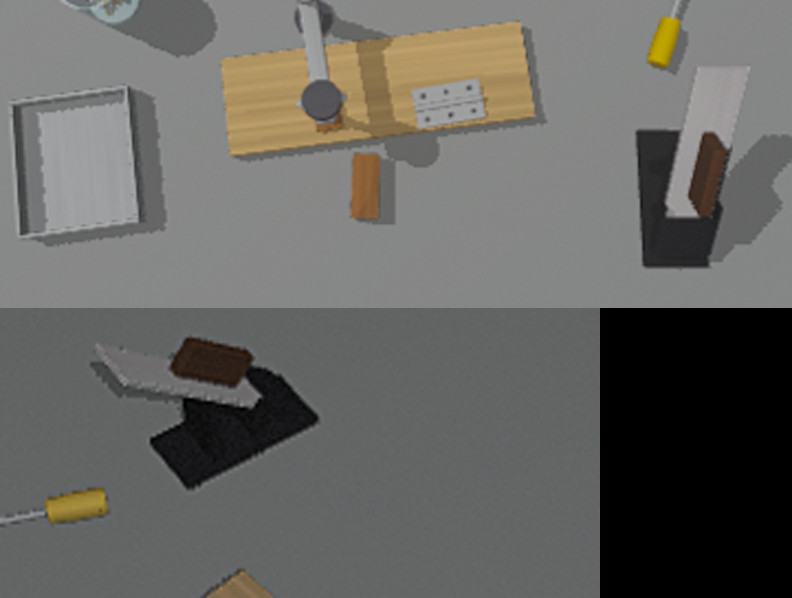

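The crop shows the shim cleanly and the tray rim corners at crop px (12,101), (128,87), (140,223), (20,238). It also shows the bar's upper corners at (697,66) and (750,68), with the rib visible in both views. I'll compute the tray, knob, holder and bar from these.

Run:
```python
from h import *
T,S=imaging.camera_params("top"),imaging.camera_params("scene")
t=lambda x,y:(140+(x+.5)/2.2-.5,160+(y+.5)/2.2-.5)
s=lambda x,y:(220+(x+.5)/3-.5,80+(y-308+.5)/3-.5)
tr=np.array([onz(t(*p),T,.028) for p in((12,101),(128,87),(140,223),(20,238))]);print("tray",tr.mean(0),np.linalg.norm(tr-np.roll(tr,1,0),axis=1))
print("knob",onz(t(321,100),T,.126))
h=np.array([onz(t(*p),T,.008) for p in((638,131),(644,267),(710,267))]);print("holder",h, np.linalg.norm(np.diff(h,axis=0),axis=1))
hs=np.array([onz(s(*p),S,.008) for p in((151,438),(188,487),(318,419),(283,377))]);print("holderS",hs,hs.mean(0), np.linalg.norm(np.diff(hs,axis=0),axis=1))
u,eu=tri(t(697,66),T,s(127,394),S);v,ev=tri(t(750,68),T,s(97,345),S);print("bar",u,eu,v,ev,np.linalg.norm(u-v))
for z in(.14,.15,.16,.17): print(z,onz(t(697,66),T,z),onz(t(750,68),T,z))
# board edge line fits
im=cv2.imread("pics/top0.png")[:,:,::-1].copy()
c=blobs(im,(16,60,90),(30,255,255))[0]
m=np.zeros(im.shape[:2],np.uint8);cv2.drawContours(m,[c],-1,255,-1)
n=[];f=[]
for x in range(252,374):
    col=np.where(m[:,x])[0];n.append((x,col.max()+.5));f.append((x,col.min()-.5))
for e in(n,f):
    e=np.array(e);k=np.polyfit(e[:,0],e[:,1],1)
    for _ in range(4):
        r=e[:,1]-np.polyval(k,e[:,0]);e2=e[abs(r)<.8];k=np.polyfit(e2[:,0],e2[:,1],1)
    a,b=[onz((x,np.polyval(k,x)),T,.018) for x in(250,375)];print("edge",a,b,len(e2),"yaw",np.degrees(np.arctan2(*(a-b)[1::-1]))*-1)
```

```text
tray [0.537  0.3342 0.028 ] [0.1487 0.1269 0.1487 0.1275]
knob [0.5922 0.0631 0.126 ]
holder [[ 0.5804 -0.2826  0.008 ]
 [ 0.4323 -0.2828  0.008 ]
 [ 0.4332 -0.3544  0.008 ]] [0.1481 0.0716]
holderS [[ 0.582  -0.3504  0.008 ]
 [ 0.584  -0.2797  0.008 ]
 [ 0.4359 -0.281   0.008 ]
 [ 0.4335 -0.3455  0.008 ]] [ 0.5089 -0.3141  0.008 ] [0.0707 0.1481 0.0645]
bar [ 0.6252 -0.296   0.1437] 0.006315458866180926 [ 0.6227 -0.3423  0.1584] 0.0011494157965052324 0.04866771739203361
0.14 [ 0.6281 -0.3002  0.14  ] [ 0.6268 -0.3513  0.14  ]
0.15 [ 0.626  -0.2962  0.15  ] [ 0.6248 -0.3467  0.15  ]
0.16 [ 0.624  -0.2922  0.16  ] [ 0.6227 -0.3421  0.16  ]
0.17 [ 0.6219 -0.2883  0.17  ] [ 0.6207 -0.3374  0.17  ]
edge [0.5465 0.1552 0.018 ] [ 0.5895 -0.1467  0.018 ] 122 yaw -98.09156107368294
edge [0.6583 0.16   0.018 ] [ 0.7022 -0.1486  0.018 ] 114 yaw -98.10744476409165
```

```bash
python3 -m pendant '[[2.3,-4,-0.5,0,0,2,1],[2.3,-4,-0.5,0,0,2,1],[2.3,-4,-0.5,0,0,2,1],[2.3,-4,-0.5,0,0,2,1],[2.3,-4,-0.5,0,0,2,1],[2.3,-4,-0.5,0,0,2,1]]'
python3 -m pendant '[[2.3,-4,-0.5,0,0,2,1],[2.3,-4,-0.5,0,0,2,1],[2.3,-4,-0.5,0,0,2,1],[2.3,-4,-0.5,0,0,2,1],[2.3,-4,-0.5,0,0,2,1],[2.3,-4,-0.5,0,0,1.5,1],[0,0,0,0,0,0,1],[0,0,0,0,0,0,1]]'
python3 - <<'E'
from h import *
P=imaging.camera_params("wrist"); im=imaging.snapshot("wrist"); cv2.imwrite("pics/w1.png",im[:,:,::-1]); 
for c in blobs(im,(8,80,40),(22,255,255)):
    r=cv2.minAreaRect(c);w=np.array([onz(q,P,.022)[:2] for q in cv2.boxPoints(r)]);print(cv2.contourArea(c),w.mean(0),w.ravel())
E
```

```text
time: 0.7
tool_pos: [0.364, 0.2598, 0.1859]
ee_rot: [-3.141, -0.0, 2.93]
wrist_force: [0.7, 0.0, -0.1]
width: 0.0939
finger_force: 0.0
time: 1.5
tool_pos: [0.5013, 0.021, 0.1556]
ee_rot: [3.141, -0.002, 3.126]
wrist_force: [-0.3, 0.6, -1.1]
width: 0.0942
finger_force: 0.0
8766.0 [0.5888 0.0303] [ 0.5467 -0.0673  0.5497  0.1285  0.6311  0.1342  0.6278 -0.0742]
2193.5 [0.5144 0.0205] [0.4786 0.0069 0.479  0.0352 0.5503 0.0349 0.5499 0.005 ]
1580.5 [ 0.6732 -0.0554] [ 0.6712 -0.1377  0.6502  0.0259  0.6748  0.0283  0.6967 -0.1382]
1421.5 [0.6556 0.2378] [0.6159 0.2057 0.608  0.2423 0.6948 0.271  0.7038 0.2322]
1413.5 [ 0.6485 -0.2005] [ 0.6868 -0.2344  0.601  -0.2035  0.6097 -0.1676  0.6966 -0.1963]
1079.0 [0.7242 0.1781] [ 0.7145 -0.0126  0.7206  0.3676  0.734   0.3706  0.7279 -0.0131]
1032.5 [0.5609 0.1598] [0.546  0.1277 0.5263 0.1477 0.5749 0.1919 0.5962 0.1718]
541.0 [ 0.5926 -0.1484] [ 0.602  -0.1717  0.5676 -0.1384  0.5827 -0.1251  0.6179 -0.1584]
```

View pics/w1.png

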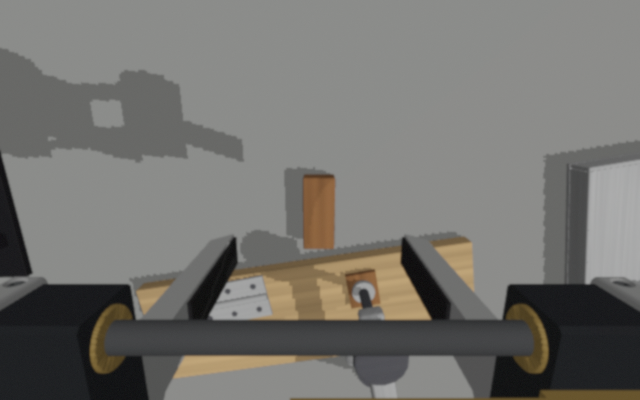

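The wrist view confirms the shim at image (319,212), which gives (0.514, 0.0205). The knob lies beyond the fingers.

```bash
python3 -m pendant '[[0,0,-4,0,0,0,0.65],[0,0,-4,0,0,0,0.65],[0,0,-3,0,0,0,0.65],[0,0,-2,0,0,0,0.65],[0,0,-1.1,0,0,0,0.65],[0,0,0,0,0,0,0.65],[0,0,0,0,0,0,0.65]]'
python3 -m pendant '[[0,0,0,0,0,0,0],[0,0,0,0,0,0,0],[0,0,0,0,0,0,0],[0,0,0,0,0,0,0],[0,0,0,0,0,0,0]]'
```

```text
time: 2.25
tool_pos: [0.5023, 0.0223, 0.0167]
ee_rot: [3.141, 0.002, 3.13]
wrist_force: [-0.2, -0.7, 0.4]
width: 0.061
finger_force: 0.0
time: 2.75
tool_pos: [0.502, 0.0215, 0.0159]
ee_rot: [3.142, 0.001, 3.129]
wrist_force: [-0.6, -0.2, 1.4]
width: 0.0298
finger_force: 30.0
```

```bash
python3 -m pendant '[[0,0,4,0,0,0,0],[0,0,4,0,0,0,0],[0,2,3,0,0,0,0],[0.3,4.3,0,0,0,0,0],[0.4,5,0,0,0,0,0],[0.4,5,0,0,0,0,0],[0.4,5,0,0,0,0,0],[0.5,5,0,0,0,0,0]]'
python3 -m pendant '[[0,4,0,0,0,0,0],[0,1,-2,0,0,0,0],[0,0,-4,0,0,0,0],[0,0,-2.5,0,0,0,0],[0,0,-1,0,0,0,0],[0,0,0,0,0,0,0],[0,0,0,0,0,0,0]]'
```

```text
time: 3.55
tool_pos: [0.5214, 0.2857, 0.1254]
ee_rot: [-3.141, 0.0, 3.129]
wrist_force: [1.0, -1.2, -0.4]
width: 0.0295
finger_force: 30.0
time: 4.25
tool_pos: [0.5225, 0.3341, 0.0319]
ee_rot: [3.14, 0.002, 3.129]
wrist_force: [-0.3, 0.1, -0.0]
width: 0.0301
finger_force: 30.0
```

```bash
python3 -m pendant '[[0,0,-0.6,0,0,0,0],[0,0,-0.5,0,0,0,0],[0,0,0,0,0,0,0],[0,0,0,0,0,0,0.5],[0,0,0,0,0,0,0.5],[0,0,0,0,0,0,0.5],[0,0,0,0,0,0,0.5]]'
python3 -m pendant '[[0,0,2,0,0,0,0.5],[0,0,4,0,0,0,0.5],[0,0,5,0,0,0,0.5],[-0.5,-0.5,4,0,0,0,0.5],[-1,-3,2,0,0,-8,0.5],[-1,-4,2,0,0,-8,0.5],[-1,-4.5,0,0,0,-8,0.5],[0,-4.5,0,0,0,-8,0.5]]'
python3 - <<'E'
from h import *
P=imaging.camera_params("top");im=imaging.snapshot("top")
for c in blobs(im,(8,80,40),(18,255,255),40):
    print(cv2.contourArea(c),onz(cv2.minAreaRect(c)[0],P,.026))
E
```

```text
time: 4.95
tool_pos: [0.5216, 0.3339, 0.0196]
ee_rot: [3.142, 0.0, 3.129]
wrist_force: [-0.7, 0.5, -0.1]
width: 0.047
finger_force: 0.0
time: 5.75
tool_pos: [0.486, 0.1679, 0.211]
ee_rot: [3.14, 0.002, 2.566]
wrist_force: [0.6, -0.5, 0.4]
width: 0.0471
finger_force: 0.0
51854.0 [ 1.0407 -0.0072  0.026 ]
363.5 [ 0.5315 -0.3497  0.026 ]
56.5 [ 0.8489 -0.004   0.026 ]
48.5 [0.5846 0.0558 0.026 ]
```

```bash
python3 -m pendant '[[0,-3,0,0,0,-8.2,0.5],[0,-3,0,0,0,-8.2,0.5],[0,-3,0,0,0,-8.2,0.5],[0,-3,0,0,0,-8.2,0.5],[0,-3,0,0,0,-8.2,0.5],[0,-3,0,0,0,-8.2,0.5],[0,-3,0,0,0,-8.2,0.5],[0,-3,0,0,0,-8.2,0.5]]'
python3 -m pendant '[[0,-3,0,0,0,-8.2,0.5],[0,-3,0,0,0,-8.2,0.5],[0,-3,0,0,0,-8.2,0.5],[0,-3,0,0,0,-8.2,0.5],[0,-3,0,0,0,-8.2,0.5],[0,-3,0,0,0,-8.2,0.5],[-0.4,-3,0,0,0,-8.2,0.5],[-0.4,-3,0,0,0,-8.2,0.5]]'
python3 -m pendant '[[-0.5,-0.6,0,0,0,-8.2,0.5],[-0.5,0,0,0,0,-8,0.5],[-0.5,0,0,0,-8,0,0.5],[-0.5,0,0,0,-8,0,0.5],[-0.5,0,0,0,-8,0,0.5],[0,0,0,0,-8,0,0.5],[0,0,0,0,-8,0,0.5],[0,0,0,0,0,0,0.5]]'
python3 - <<'E'
from h import *
o=robot.get_obs();print(o["joint_positions"])
from scipy.spatial.transform import Rotation as R
print(R.from_euler("xyz",o["ee_rot"]).as_matrix())
P=imaging.camera_params("wrist");im=imaging.snapshot("wrist");cv2.imwrite("pics/w2.png",im[:,:,::-1]);np.savez("w2.npz",**P)
P=imaging.camera_params("top");im=imaging.snapshot("top");cv2.imwrite("pics/t2.png",im[:,:,::-1])
for c in blobs(im,(12,100,60),(17,255,255),20):
    print(cv2.contourArea(c),cv2.minAreaRect(c),onz(cv2.minAreaRect(c)[0],P,.026))
E
```

```text
time: 6.6
tool_pos: [0.4865, -0.0722, 0.2096]
ee_rot: [3.141, -0.0, 1.42]
wrist_force: [0.1, 0.5, -0.3]
width: 0.0472
finger_force: 0.0
time: 7.4
tool_pos: [0.4786, -0.3122, 0.2093]
ee_rot: [-3.141, 0.0, 0.275]
wrist_force: [-0.1, -0.6, -0.2]
width: 0.0469
finger_force: 0.0
time: 8.2
tool_pos: [0.4499, -0.3154, 0.204]
ee_rot: [-3.13, -0.693, -0.013]
wrist_force: [-0.7, -0.2, -0.5]
width: 0.0468
finger_force: 0.0
[-1.081  -0.2379  1.855   0.6432  1.2312  0.3697]
[[ 0.769  -0.0058  0.6392]
 [-0.0101 -0.9999  0.0032]
 [ 0.6391 -0.0089 -0.7691]]
349.0 ((175.73268127441406, 234.17327880859375), (14.03002643585205, 29.055086135864258), 5.710593223571777) [0.5344 0.3302 0.026 ]
33.5 ((290.2261047363281, 216.33120727539062), (7.502017021179199, 13.487668991088867), 61.38954162597656) [0.5808 0.0587 0.026 ]
```

View pics/w2.png

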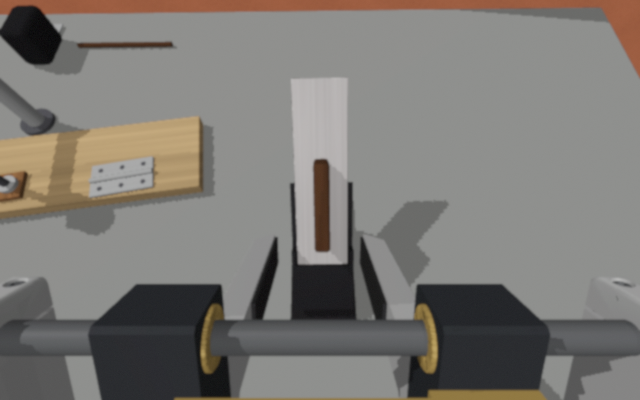

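The wrist view shows the bar's far end at (292–347, 79) and the rib spanning (314–329, 160–250), both well aligned with the gripper. Next I'll locate the rib by ray-casting.

Run:
```python
from h import *
W=dict(np.load("w2.npz"));T=imaging.camera_params("top");S=imaging.camera_params("scene")
im=cv2.imread("pics/w2.png")[:,:,::-1].copy()
c=[c for c in blobs(im,(0,90,20),(14,255,110)) if 250<c[:,0,0].mean()<400][0]
r=cv2.minAreaRect(c);print(r);b=cv2.boxPoints(r);print(b)
n=np.array([-np.sin(np.radians(40)),0,np.cos(np.radians(40))]);e=np.array([n[2],0,-n[0]])
t=lambda x,y:(140+(x+.5)/2.2-.5,160+(y+.5)/2.2-.5)
s=lambda x,y:(220+(x+.5)/3-.5,80+(y-308+.5)/3-.5)
for p,q,z in(((292,80),t(697,66),s(127,394)),((347,78.5),t(750,68),s(97,345))):
    print(tri(p,W,q,T),tri(p,W,z,S))
# plane with offset d: rib length and bar width
def onpl(p,d):
    o,v=ray(p,W);return o+v*(d-n@o)/(n@v)
for d in np.arange(-.30,-.20,.01)+0: 
    B=np.array([onpl(x,d) for x in b]);A=[onpl(x,d) for x in((292,80),(347,78.5))]
    print(round(d,3),sorted(np.linalg.norm(B-np.roll(B,1,0),axis=1).round(4))[::2],B.mean(0),"bar",np.linalg.norm(A[0]-A[1]),(A[0]+A[1])/2)
o=robot.get_obs()["tool_pos"];print(o,n@o,e@o)
hsv=cv2.cvtColor(im,cv2.COLOR_RGB2HSV)
for y in(100,130,180,230): 
    x=np.where((hsv[y,270:370,2]>170))[0]+270;print(y,x.min(),x.max())
```

```text
((321.3807067871094, 205.0134735107422), (90.15261840820312, 13.236002922058105), 88.75463104248047)
[[313.7846 160.0916]
 [327.0174 159.804 ]
 [328.9768 249.9353]
 [315.744  250.223 ]]
(array([ 0.6242, -0.2927,  0.1585]), np.float64(0.0002660902866143697)) (array([ 0.628 , -0.2896,  0.1514]), np.float64(0.0066818701617523514))
(array([ 0.6224, -0.3412,  0.1614]), np.float64(0.0003982946206936453)) (array([ 0.6232, -0.3408,  0.1599]), np.float64(0.0010175354718888988))
-0.3 [np.float64(0.0133), np.float64(0.0971)] [ 0.5434 -0.3178  0.0643] bar 0.05183357400720452 [ 0.6388 -0.317   0.1444]
-0.29 [np.float64(0.0129), np.float64(0.0942)] [ 0.5391 -0.3178  0.0738] bar 0.05028781014012731 [ 0.6317 -0.317   0.1515]
-0.28 [np.float64(0.0125), np.float64(0.0913)] [ 0.5348 -0.3178  0.0832] bar 0.0487420462730501 [ 0.6245 -0.317   0.1585]
-0.27 [np.float64(0.0121), np.float64(0.0884)] [ 0.5305 -0.3177  0.0927] bar 0.04719628240597295 [ 0.6174 -0.317   0.1656]
-0.26 [np.float64(0.0117), np.float64(0.0855)] [ 0.5262 -0.3177  0.1021] bar 0.045650518538895735 [ 0.6103 -0.317   0.1727]
-0.25 [np.float64(0.0113), np.float64(0.0826)] [ 0.5219 -0.3177  0.1116] bar 0.04410475467181852 [ 0.6031 -0.317   0.1797]
-0.24 [np.float64(0.0109), np.float64(0.0797)] [ 0.5176 -0.3176  0.121 ] bar 0.04255899080474131 [ 0.596  -0.3169  0.1868]
-0.23 [np.float64(0.0105), np.float64(0.0768)] [ 0.5133 -0.3176  0.1305] bar 0.0410132269376641 [ 0.5888 -0.3169  0.1938]
-0.22 [np.float64(0.0101), np.float64(0.0739)] [ 0.509  -0.3176  0.1399] bar 0.03946746307058689 [ 0.5817 -0.3169  0.2009]
-0.21 [np.float64(0.0097), np.float64(0.071)] [ 0.5047 -0.3175  0.1494] bar 0.03792169920350973 [ 0.5745 -0.3169  0.208 ]
[ 0.4531 -0.3175  0.2094] -0.13084540644951176 0.481665150565625
100 292 346
130 293 346
180 296 311
230 298 312
```

```bash
python3 -m pendant '[[-0.8,0,-0.7,0,0,0,0.4],[1.93,0,-2.3,0,0,0,0.4],[1.93,0,-2.3,0,0,0,0.4],[1.93,0,-2.3,0,0,0,0.4],[1.3,0,-1.55,0,0,0,0.4],[0.63,0,-0.75,0,0,0,0.4],[0.32,0,-0.38,0,0,0,0.4],[0,0,0,0,0,0,0.4]]'
python3 -m pendant '[[0,0,0,0,0,0,0],[0,0,0,0,0,0,0],[0,0,0,0,0,0,0],[0,0,0,0,0,0,0],[0,0,0,0,0,0,0]]'
```

```text
time: 9.1
tool_pos: [0.5267, -0.3172, 0.1072]
ee_rot: [-3.141, -0.698, -0.001]
wrist_force: [-0.1, 0.6, 0.3]
width: 0.0374
finger_force: 0.0
time: 9.6
tool_pos: [0.5259, -0.3176, 0.1077]
ee_rot: [-3.141, -0.699, -0.002]
wrist_force: [-3.7, -0.4, 4.4]
width: 0.0136
finger_force: 30.0
```

```bash
python3 -m pendant '[[0.38,0,0.32,0,0,0,0],[0.77,0,0.64,0,0,0,0],[0.77,0,0.64,0,0,0,0],[1.15,0,0.96,0,0,0,0],[1.15,0,0.96,0,0,0,0]]'
python3 -m pendant '[[1.15,0,0.96,0,0,0,0],[0.77,0,0.64,0,0,0,0],[0,0,0,0,0,0,0]]'
```

```text
time: 10.1
tool_pos: [0.5671, -0.3173, 0.1413]
ee_rot: [-3.14, -0.695, -0.003]
wrist_force: [-5.0, -0.4, 1.8]
width: 0.0137
finger_force: 30.0
time: 10.4
tool_pos: [0.5882, -0.3173, 0.1589]
ee_rot: [-3.141, -0.699, -0.001]
wrist_force: [-2.1, 0.5, 1.3]
width: 0.0137
finger_force: 30.0
```

```bash
python3 -m pendant '[[-0.5,0,2,0,0,0,0],[-0.8,0,3,0,0,0,0],[-0.8,0,4,0,0,0,0],[-0.8,0,1,0,8,0,0],[-0.5,1,0,0,8,0,0],[-0.5,2,0,0,8,0,0],[-0.5,2,0,0,8,0,0],[0,2,0,0,8,0,0]]'
python3 -m pendant '[[0,2,0,0,0,8,0],[0,2,0,0,0,8,0],[0,2,0,0,0,8,0],[0,2,0,0,0,8,0],[0,2,0,0,0,8,0],[0,2,0,0,0,8,0],[0,2,0,0,0,8,0],[0,2,0,0,0,8,0]]'
python3 -m pendant '[[0,2,0,0,0,8,0],[0,2,0,0,0,8,0],[0,0.9,0,0,0,8,0],[0,0,0,0,0,8,0],[0,0,0,0,0,0,0],[0,0,0,0,0,0,0]]'
```

```text
time: 11.2
tool_pos: [0.5429, -0.2464, 0.2582]
ee_rot: [3.141, 0.004, -0.003]
wrist_force: [0.5, -0.1, -2.0]
width: 0.0136
finger_force: 30.0
time: 12.0
tool_pos: [0.5431, -0.0859, 0.2562]
ee_rot: [-3.139, -0.001, 1.121]
wrist_force: [-0.6, 0.2, -1.8]
width: 0.0138
finger_force: 30.0
time: 12.6
tool_pos: [0.5432, -0.038, 0.2568]
ee_rot: [-3.14, -0.001, 1.671]
wrist_force: [-0.3, -0.0, -2.4]
width: 0.0141
finger_force: 30.0
```

```bash
python3 -m pendant '[[-0.4,0,-4,0,0,2.4,0],[0,0,-4,0,0,0,0],[0,0,-4,0,0,0,0],[0,0,-4,0,0,0,0],[0,0,-2,0,0,0,0],[0,0,0,0,0,0,0],[0,0,0,0,0,0,0]]'
python3 - <<'E'
from h import *
for n in("wrist","top"):
    P=imaging.camera_params(n);np.savez(n+"3.npz",**P);im=imaging.snapshot(n);cv2.imwrite(f"pics/{n}3.png",im[:,:,::-1])
t=cv2.imread("pics/top3.png")[150:290,200:420];w=cv2.imread("pics/wrist3.png")
cv2.imwrite("pics/c3.png",np.vstack([cv2.resize(w,(480,300)),cv2.resize(t,(471,300))[:, :471].copy() if 0 else np.pad(cv2.resize(t,(471,300)),((0,0),(0,9),(0,0)))]))
E
```

```text
time: 13.3
tool_pos: [0.5396, -0.0384, 0.0781]
ee_rot: [3.141, -0.0, 1.713]
wrist_force: [0.5, -0.6, -2.0]
width: 0.0137
finger_force: 30.0
```

View pics/c3.png

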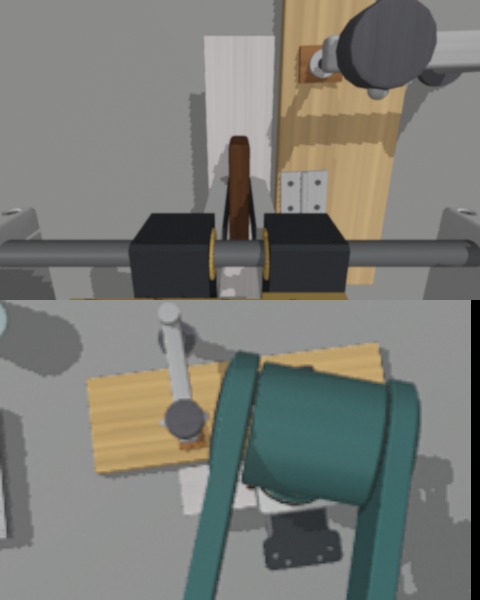

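The wrist view shows the bar beside the board, almost parallel to it, with the clamp screw clear. In the top view the bar sits on the robot's side. I'll measure the angle and gap from the edges.

```bash
cat > m.py <<'E'
from h import *
def fit(pts):
    p=np.array(pts,float);k=np.polyfit(p[:,1],p[:,0],1)
    for _ in range(4):
        r=p[:,0]-np.polyval(k,p[:,1]);p=p[abs(r)<max(.8,1.5*r.std())];k=np.polyfit(p[:,1],p[:,0],1)
    return k,len(p)
def meas(im,W,zb,rows):
    hsv=cv2.cvtColor(im,cv2.COLOR_RGB2HSV)
    L,Rr,B=[],[],[]
    for y in rows:
        br=np.where((hsv[y,:,2]>172)&(hsv[y,:,1]<30))[0];br=br[(br>200)&(br<400)]
        wd=np.where((hsv[y,:,1]>70)&(hsv[y,:,0]>15)&(hsv[y,:,0]<25)&(hsv[y,:,2]>130))[0];wd=wd[wd>340]
        if len(br): L.append((br.min()-.5,y));Rr.append((br.max()+.5,y))
        if len(wd): B.append((wd.min()-.5,y))
    out={}
    for nm,e,z in(("L",L,zb),("R",Rr,zb),("B",B,.018)):
        k,c=fit(e);a,b=[onz((np.polyval(k,y),y),W,z) for y in(rows[0],rows[-1])]
        d=a-b;th=np.degrees(np.arctan2(d[1],d[0]));out[nm]=(a,b,th,c);print(nm,c,a,b,"angle",th)
    a,b=out["B"][:2];t=(a-b)[:2]/np.linalg.norm((a-b)[:2]);nn=np.array([t[1],-t[0]])
    for nm in"LR": print("gap",nm,[(nn@(a-p)[:2]).round(4) for p in out[nm][:2]])
E
python3 - <<'E'
from m import *
im=cv2.imread("pics/wrist3.png")[:,:,::-1].copy();W=dict(np.load("wrist3.npz"))
hsv=cv2.cvtColor(im,cv2.COLOR_RGB2HSV)
print(hsv[70,265:395:4].tolist())
meas(im,W,.051,range(55,170,2))
E
```

```text
[[30, 4, 139], [30, 4, 139], [0, 6, 180], [0, 6, 185], [0, 5, 186], [8, 6, 184], [0, 6, 183], [0, 4, 182], [8, 6, 184], [8, 6, 184], [0, 6, 184], [0, 6, 185], [8, 6, 180], [6, 7, 183], [8, 6, 183], [8, 6, 180], [8, 6, 180], [8, 6, 181], [0, 6, 182], [0, 4, 183], [0, 5, 186], [0, 6, 183], [0, 6, 184], [0, 6, 181], [0, 6, 183], [8, 6, 161], [30, 5, 103], [18, 52, 99], [18, 104, 130], [18, 95, 175], [18, 97, 177], [18, 95, 174], [19, 96, 170]]
L 58 [0.4994 0.0628 0.051 ] [0.5082 0.0014 0.051 ] angle 98.17492521418164
R 53 [0.5488 0.0699 0.051 ] [0.5575 0.0085 0.051 ] angle 98.06230287206373
B 50 [0.5603 0.0769 0.018 ] [0.5706 0.0052 0.018 ] angle 98.17839924004937
gap L [np.float64(0.0624), np.float64(0.0624)]
gap R [np.float64(0.0124), np.float64(0.0125)]
```

The bar measures 49.9 mm wide, as it should. It is parallel within 0.1° with a gap of 12.5 mm, so I can lower it.

```bash
python3 -m pendant '[[0,0,-2,0,0,0,0],[0,0,-1.5,0,0,0,0],[0,0,-0.5,0,0,0,0],[0,0,0,0,0,0,0],[0,0,0,0,0,0,0]]'
python3 -m pendant '[[0,0,-0.2,0,0,0,0],[0,0,-0.2,0,0,0,0],[0,0,0,0,0,0,0]]'
```

```text
time: 13.9
tool_pos: [0.5406, -0.0383, 0.0395]
ee_rot: [3.139, 0.001, 1.715]
wrist_force: [-0.5, 0.4, -1.9]
width: 0.0137
finger_force: 30.0
time: 14.2
tool_pos: [0.5394, -0.0381, 0.034]
ee_rot: [3.141, 0.0, 1.715]
wrist_force: [-0.3, 1.2, -3.0]
width: 0.0138
finger_force: 30.0
```

```bash
python3 -m pendant '[[0,0,-0.15,0,0,0,0],[0,0,-0.1,0,0,0,0],[0,0,0,0,0,0,0]]'
python3 -m pendant '[[0.3,0.04,0,0,0,0,0],[0.3,0.04,0,0,0,0,0],[0.3,0.04,0,0,0,0,0],[0,0,0,0,0,0,0],[0,0,0,0,0,0,0]]'
```

```text
time: 14.5
tool_pos: [0.5393, -0.0381, 0.0311]
ee_rot: [-3.141, -0.0, 1.715]
wrist_force: [-0.4, -0.4, -2.4]
width: 0.0137
finger_force: 30.0
time: 15.0
tool_pos: [0.5485, -0.0369, 0.0314]
ee_rot: [-3.142, -0.0, 1.715]
wrist_force: [0.3, -0.4, -1.7]
width: 0.014
finger_force: 30.0
```

```bash
python3 -m pendant '[[0,0,-0.1,0,0,0,0],[0,0,0,0,0,0,0],[0,0,0,0,0,0,0]]'
python3 -m pendant '[[0,0,-0.1,0,0,0,0],[0,0,0,0,0,0,0],[0,0,0,0,0,0,0]]'
python3 -m pendant '[[0,0,-0.1,0,0,0,0],[0,0,0,0,0,0,0],[0,0,0,0,0,0,0]]'
```

```text
time: 15.3
tool_pos: [0.5483, -0.0369, 0.0303]
ee_rot: [-3.141, -0.0, 1.715]
wrist_force: [-0.2, 1.2, -3.5]
width: 0.0142
finger_force: 30.0
time: 15.6
tool_pos: [0.5484, -0.0369, 0.0294]
ee_rot: [3.142, 0.0, 1.715]
wrist_force: [0.3, -0.2, -2.0]
width: 0.0137
finger_force: 30.0
time: 15.9
tool_pos: [0.5484, -0.0369, 0.0284]
ee_rot: [-3.142, -0.0, 1.715]
wrist_force: [0.8, 0.3, -1.9]
width: 0.0136
finger_force: 30.0
```

```bash
python3 -m pendant '[[0,0,-0.1,0,0,0,0],[0,0,0,0,0,0,0],[0,0,0,0,0,0,0]]'
python3 -m pendant '[[0,0,-0.1,0,0,0,0],[0,0,0,0,0,0,0],[0,0,0,0,0,0,0]]'
python3 -c "
from m import *
W=imaging.camera_params('wrist');im=imaging.snapshot('wrist');cv2.imwrite('pics/w4.png',im[:,:,::-1]);meas(im,W,.008,range(60,170,2))"
```

```text
time: 16.2
tool_pos: [0.5486, -0.037, 0.0277]
ee_rot: [3.141, 0.0, 1.715]
wrist_force: [-0.3, 0.9, -1.1]
width: 0.0138
finger_force: 30.0
time: 16.5
tool_pos: [0.5488, -0.0372, 0.0269]
ee_rot: [3.141, 0.0, 1.715]
wrist_force: [0.4, -1.1, 1.3]
width: 0.0137
finger_force: 30.0
L 55 [0.5097 0.0603 0.008 ] [0.518  0.0046 0.008 ] angle 98.40884328114326
R 38 [0.5563 0.0671 0.008 ] [0.5642 0.0113 0.008 ] angle 98.0450035180155
B 53 [0.5618 0.0664 0.018 ] [0.5695 0.0136 0.018 ] angle 98.29791760877397
gap L [np.float64(0.0524), np.float64(0.0523)]
gap R [np.float64(0.0053), np.float64(0.0055)]
```

View pics/w4.png

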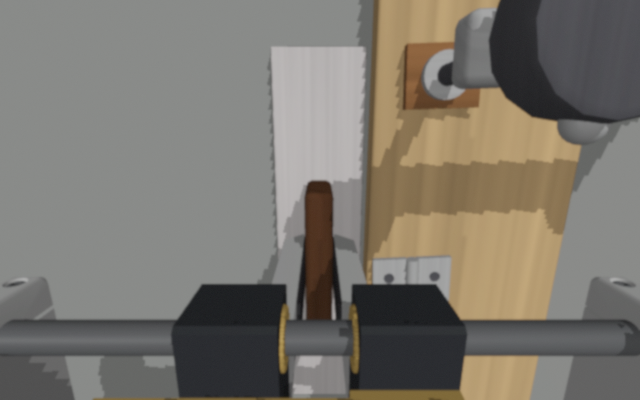

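The bar is on the table, parallel, with about 3 mm left to the board. Now I'll slide it until it touches.

```bash
python3 -m pendant '[[0.1,0.01,0,0,0,0,0],[0.1,0.02,0,0,0,0,0],[0,0,0,0,0,0,0],[0,0,0,0,0,0,0]]'
python3 -m pendant '[[0.1,0.01,0,0,0,0,0],[0,0,0,0,0,0,0],[0,0,0,0,0,0,0]]'
python3 -m pendant '[[0.1,0.02,0,0,0,0,0],[0,0,0,0,0,0,0],[0,0,0,0,0,0,0]]'
```

```text
time: 16.95
tool_pos: [0.5505, -0.0365, 0.0268]
ee_rot: [3.141, -0.0, 1.715]
wrist_force: [-1.6, -0.7, 4.8]
width: 0.0136
finger_force: 30.0
time: 17.25
tool_pos: [0.5509, -0.0365, 0.0268]
ee_rot: [-3.141, -0.0, 1.715]
wrist_force: [-3.7, -0.3, 6.5]
width: 0.0139
finger_force: 30.0
time: 17.55
tool_pos: [0.5513, -0.0364, 0.0269]
ee_rot: [-3.139, -0.0, 1.715]
wrist_force: [-5.2, 0.1, 8.8]
width: 0.0136
finger_force: 30.0
```

```bash
python3 -m pendant '[[0,0,0.1,0,0,0,0],[0.1,0.01,0,0,0,0,0],[0,0,0,0,0,0,0],[0,0,0,0,0,0,0]]'
python3 -m pendant '[[0.1,0.01,0,0,0,0,0],[0,0,0,0,0,0,0],[0,0,0,0,0,0,0]]'
python3 -m pendant '[[0.15,0.02,0,0,0,0,0],[0,0,0,0,0,0,0],[0,0,0,0,0,0,0]]'
python3 -c "
from m import *
W=imaging.camera_params('wrist');im=imaging.snapshot('wrist');cv2.imwrite('pics/w5.png',im[:,:,::-1]);meas(im,W,.006,range(60,170,2))"
```

```text
time: 17.95
tool_pos: [0.5515, -0.0363, 0.0269]
ee_rot: [-3.137, -0.001, 1.715]
wrist_force: [-6.1, -1.4, 5.0]
width: 0.0138
finger_force: 30.0
time: 18.25
tool_pos: [0.5516, -0.0362, 0.027]
ee_rot: [-3.135, -0.001, 1.715]
wrist_force: [-8.5, -0.6, 7.7]
width: 0.0138
finger_force: 30.0
time: 18.55
tool_pos: [0.5517, -0.0362, 0.027]
ee_rot: [-3.131, -0.001, 1.715]
wrist_force: [-12.6, -1.3, 10.4]
width: 0.0138
finger_force: 30.0
L 55 [0.5124 0.0617 0.006 ] [0.5206 0.0051 0.006 ] angle 98.17299698395172
R 33 [0.5564 0.068  0.006 ] [0.5643 0.0115 0.006 ] angle 97.93426984834248
B 54 [0.5618 0.067  0.018 ] [0.5694 0.0141 0.018 ] angle 98.21246927718865
gap L [np.float64(0.0496), np.float64(0.0496)]
gap R [np.float64(0.0052), np.float64(0.0054)]
```

The force is building with no motion and the left edge is 49.6 mm from the board, so the bar is flush. I'll ease the load, release and lift.

```bash
python3 -m pendant '[[-0.15,-0.02,0,0,0,0,0],[-0.15,-0.02,0,0,0,0,0],[0,0,0,0,0,0,0],[0,0,0,0,0,0,0.2],[0,0,0,0,0,0,0.2],[0,0,0,0,0,0,0.2],[0,0,0,0,0,0,0.2]]'
python3 -m pendant '[[0,0,0,0,0,0,0.2],[0,0,1,0,0,0,0.2],[0,0,2,0,0,0,0.2],[0,0,3,0,0,0,0.2],[0,0,4,0,0,0,0.2],[0,0,4,0,0,0,0.2],[0,0,0,0,0,0,0.2],[0,0,0,0,0,0,0.2]]'
python3 -c "
from m import *
W=imaging.camera_params('wrist');im=imaging.snapshot('wrist');cv2.imwrite('pics/w6.png',im[:,:,::-1]);meas(im,W,.006,range(90,190,2))"
```

```text
time: 19.3
tool_pos: [0.5534, -0.0363, 0.0273]
ee_rot: [3.141, 0.0, 1.715]
wrist_force: [-0.7, -0.0, -0.4]
width: 0.0185
finger_force: 0.0
time: 20.1
tool_pos: [0.5538, -0.0365, 0.1696]
ee_rot: [3.138, 0.001, 1.715]
wrist_force: [-0.7, -0.7, -0.5]
width: 0.0185
finger_force: 0.0
L 50 [0.5138 0.0558 0.006 ] [ 0.5273 -0.0373  0.006 ] angle 98.23969983328607
R 27 [0.5655 0.0633 0.006 ] [ 0.5248 -0.0377  0.006 ] angle 68.06962197371583
B 33 [0.5612 0.0619 0.018 ] [ 0.5815 -0.0269  0.018 ] angle 102.89095125712994
gap L [np.float64(0.0475), np.float64(0.0552)]
gap R [np.float64(-0.0045), np.float64(0.0577)]
```

View pics/w6.png

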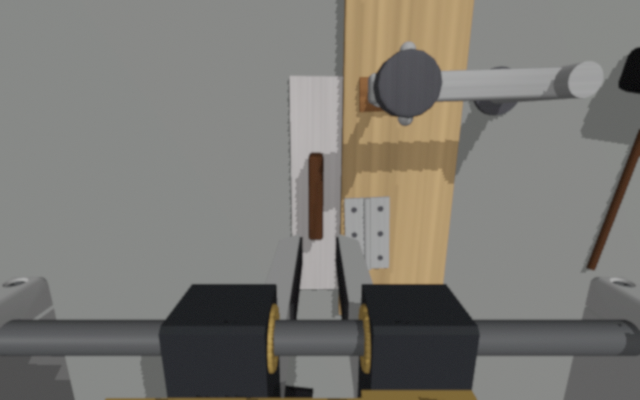

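The view shows the bar released, lying flat against the board's edge (edges about x=342) and well inside the corners, with the hinge undisturbed. One last gap check, using the board edge away from the hinge.

Run:
```python
from m import *
W=imaging.camera_params('wrist');im=cv2.imread('pics/w6.png')[:,:,::-1].copy();hsv=cv2.cvtColor(im,cv2.COLOR_RGB2HSV)
B=[];L=[]
for y in list(range(4,190,2)):
    s=hsv[y,335:360];i=np.where(s[:,1]>75)[0]
    if len(i):B.append((335+i[0]-.5,y))
for y in range(82,200,2):
    i=np.where(hsv[y,280:312,2]>172)[0];L.append((280+i[0]-.5,y))
kb,nb=fit(B);kl,nl=fit(L);print(nb,nl)
b=[onz((np.polyval(kb,y),y),W,.018)[:2] for y in(10,190)];l=[onz((np.polyval(kl,y),y),W,.006)[:2] for y in(82,198)]
t=(b[0]-b[1])/np.linalg.norm(b[0]-b[1]);n=np.array([t[1],-t[0]])
tl=l[0]-l[1];print("dang",np.degrees(np.arctan2(*t[::-1])-np.arctan2(*tl[::-1])),"dist L",[n@(b[0]-p) for p in l])
e=[onz(p,W,.006)[:2] for p in((315,76.5),(319,289))];w=np.array([-.1409,.99]);print("ends own y",[w@p+.079 for p in e],np.linalg.norm(e[0]-e[1]))
for nm in["top"]:
    P=imaging.camera_params(nm);i2=imaging.snapshot(nm)
    for c in blobs(i2,(12,100,60),(17,255,255),100): print("shim",onz(cv2.minAreaRect(c)[0],P,.026))
```

```text
Traceback (most recent call last):
IndexError: index 0 is out of bounds for axis 0 with size 0
```

Run:
```python
from m import *
W=imaging.camera_params('wrist');im=cv2.imread('pics/w6.png')[:,:,::-1].copy();hsv=cv2.cvtColor(im,cv2.COLOR_RGB2HSV)
B=[];L=[]
for y in list(range(4,190,2)):
    s=hsv[y,335:360];i=np.where(s[:,1]>75)[0]
    if len(i):B.append((335+i[0]-.5,y))
for y in range(82,200,2):
    i=np.where(hsv[y,280:312,2]>165)[0]
    if len(i): L.append((280+i[0]-.5,y))
kb,nb=fit(B);kl,nl=fit(L);print(nb,nl)
b=[onz((np.polyval(kb,y),y),W,.018)[:2] for y in(10,190)];l=[onz((np.polyval(kl,y),y),W,.006)[:2] for y in(82,198)]
t=(b[0]-b[1])/np.linalg.norm(b[0]-b[1]);n=np.array([t[1],-t[0]])
tl=l[0]-l[1];print("dang",np.degrees(np.arctan2(*t[::-1])-np.arctan2(*tl[::-1])),"dist L",[n@(b[0]-p) for p in l])
e=[onz(p,W,.006)[:2] for p in((315,76.5),(319,289))];w=np.array([-.1409,.99]);print("ends own y",[w@p+.079 for p in e],np.linalg.norm(e[0]-e[1]))
P=imaging.camera_params("top");i2=imaging.snapshot("top")
for c in blobs(i2,(12,100,60),(17,255,255),100): print("shim",onz(cv2.minAreaRect(c)[0],P,.026))
```

```text
93 59
dang -0.15451051801486665 dist L [np.float64(0.048817481520241346), np.float64(0.048518289873001635)]
ends own y [np.float64(0.07412667010553387), np.float64(-0.14401683284718653)] 0.2181928432906328
shim [0.5344 0.3302 0.026 ]
```

```bash
python3 -c "
from bench import robot
print(robot.close_job())"
```

```text
the job is handed in; nothing more can be done
None
```

The job is handed in: the shim lies in the tray and the straightedge lies released along the board's robot-side edge, parallel to within about 0.15° and inside the corners, but no verdict came back and I didn't re-measure the glass, screwdriver or hinge at the end.

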